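# Clamp a microscope camera tube in the V-block cradle

## Task

Clamp the microscope's camera tube in the V-block cradle, ready for its lenses to be cleaned: swing the strap clear, lay the tube in the V without dropping it, flange at the end where the V is flush with the base, and slide it along until the flange sits against the end of the block. Then swing the strap over and press its knob down until it snaps shut with its pad on the tube. Leave the bottles and the cup standing where they are.

Things in the scene. Friction and masses are not known exactly. Their poses are not given: they have to be found in the camera images.
- tube: Bright metal camera tube, loose, 170 mm long, 0.17-0.34 kg. Origin on the axis near the balance point; x runs along the axis from flange to eye end: flange 60 mm dia. at x -80 to -70 mm, plain tube 40 mm dia. -70 to 72, black knurled ring 44 mm dia. 72 to 90. It lies tilted 0.05 rad, eye end lower, on a black rubber mat 230 x 180 x 2 mm.
- tube_shoulder (a point): Point on the tube's axis in the plane of the flange's shoulder (the inner face, which has to meet the end of the V-block); x = -70 mm in the tube's frame.
- cradle: V-block cradle, fixed; z up. Dark base plate 15 mm thick, x -85 to 85, y -78 to 50 mm. Bright 90-degree V-block on it, the V along x from x = -85 (flush with the base's end: the flange end) to 5, 68 mm wide, top at z = 30. Origin on the bench under the V line. A seated tube's axis is at y = 0, z = 42, +x with +x; the eye end is above the base, where the flange would not fit.
- v_seat (a point): Point on the seated tube's axis in the plane of the V-block's flush end: cradle frame (-85, 0, 42) mm. tube_shoulder belongs here.
- strap (a joint): Angle of the clamp strap, rad: 0 shut, level across the V; 2.4 at its stop, swung right back. It stays where it is left (stiff hinge, 0.15 N m); below about 2.3 it is in the way of a wide gripper at the V. The last few mm meet the spring pad and the catch: about 12 N down on the knob, from 0.1 rad on, snaps it in; about 3 N up frees it.
- strap_hinge (a point): Middle of the strap's hinge pin: cradle frame (-5, -62, 72) mm, pin along x, between lugs that fill x -21 to 11, y -70 to -54, up to z = 80. The strap is a steel bar 18 mm wide, 6 mm thick, reaching 94 mm from the pin; shut, it points along the cradle's +y.
- strap_knob (a point): Centre of the black cylindrical knob (24 mm dia., 26 mm wide, flat ends, axis parallel to the hinge) on a stem at the strap's free end: 104 mm from the hinge along the strap and 22 mm above it, so 106 mm from the hinge at an angle of (strap + 0.208) rad above the cradle's +y direction, always at cradle x = -5 mm. Shut: cradle frame (-5, 42, 94) mm.
- catch_nose (a point): Nose of the snap catch, a sprung upright steel blade on the cradle, x -12 to 2, y 29 to 42 mm, up to z = 80; it gives outward and snaps over the strap's end.
- strap_pad: Rubber pad 16 x 24 mm on a spring under the strap, 62 mm from the hinge; with the strap shut it presses on the top of a seated tube with about 4 N. Origin on the strap's centre line, pad face 12.5 mm below it.
- bottle_small: White reagent bottle with black cap, 33 mm diameter, 85 mm tall, loose, close beside the tube. Origin under its middle.
- bottle_brown: Brown reagent bottle with black cap, 36 mm diameter, 92 mm tall, loose, close beside the tube. Origin under its middle.
- bottle_tall: Blue reagent bottle with black cap, 39 mm diameter, 98 mm tall, loose, near the cradle. Origin under its middle.
- cup: Specimen cup with yellow lid, 39 mm diameter, 48 mm tall, loose, near the cradle. Origin under its middle.

How it is judged:
By the outcome, as a careful person would: the job done as asked, in the order asked, and still so for the second after the job is handed in, with the robot touching nothing.
It also fails if it takes over 72 s, if anything falls off the work surface, if the arm or the gripper's body presses on something with over 40 N, if the wrist force passes 120 N, or if a joint passes its speed limit or range.

## Robot

A 7-joint arm with a two-finger parallel gripper is mounted at the origin on a cart in front of the work surface, level with it; the furniture and walls round the work are solid. World frame = base frame: x ahead of the robot, y to its left, z up, the work surface at z = 0. Lengths are in mm, angles in rad, forces in N, time in s.
With the tool pointing down it reaches from about 425 to 925 mm from the base axis. Payload 6.8 kg.
Tool frame: the origin (TCP) lies on the centre line of the jaws, within the pads' length; the fingertips stand 25 mm ahead of it and the grasp point (between the pads) lies 6 mm ahead of it; z points along the fingers, y is the line along which they close (so a half turn about z gives the same grasp; the last joint's range is limited). The gripper opens to 88 mm and grips with 3 to 60 N. Pads are 20 mm wide; open, the fingers measure 115 mm over their backs; the gripper's body (75 mm by 178 mm) begins 61 mm behind the grasp point.
Start: joints at [-1.354, 0.477, 0.022, 1.555, -0.011, 1.109, -0.083], TCP at [215.402, 639.725, 247.664] pointing down, gripper open.
Joint ranges: [-2.96, 2.96], [-0.34, 2.1], [-1.41, 1.46], [0.24, 2.44], [-1.37, 4.51], [0.17, 1.92], [-2.96, 2.96]. Speed limits (rad/s): [2.39, 2.39, 3.14, 3.14, 3.14, 3.14, 3.14].

## Interface

Orientations are given as a unit quaternion [x, y, z, w].
In Python, from rig import ctrl gives the robot as it stands.
- The arm moves only by the shell command python3 drive.py 'ROWS' [FORCE]. ROWS is a JSON list of rows, 1 to 10 of them, each an object with the fields aperture (the finger opening in mm), tx, ty, tz (the shift in normalised numbers (1 is 1 m)), turn (a turn about the tool's z in parts of the range, where 1.0 means 2 rad); a field left out counts as zero (the opening has to be given); each row is the pose to reach, as a shift and turn from the pose commanded when the command began, along the tool's axes at that moment; what a row does not reach only later rows make up. A row lasts 1/8 s, in which the tool goes at most 62.5 mm and 0.188 rad, less where a joint would pass 70% of its speed; a pose out of reach is approached as far as the arm can. The fingers move at their own pace and stop on an object; FORCE is the grip in N (left out, the last holds). Time passes only in rows, so rows that do not move let the fingers close. It prints the time, the measured TCP pose, the force, the opening and the grip force at its end. A shift or turn number past 1, either way, is cut back to 1. Input that does not fit is refused with a message, and nothing moves.
- ctrl.read_state(): the state, without advancing time (a new reading comes with each control period).
- ctrl.read_camera(name): name is "scene" or "top"; returns (picture, depth): 384x512x3 uint8, red, green, blue; 384x512 float32, mm along the optical axis (not along the pixel's ray), 0 where there is no reading.
- ctrl.calibration(name): a dict with "fx", "fy", "cx", "cy" (pixels), "cam_to_world" (4x4, takes a point from camera to world coordinates). Camera axes: x right, y down, z forward; pixel columns grow to the right and rows downward; lengths in mm; the calibration is good to about 2 mm. A picture is of the moment at which its call begins. calibration takes no time and is no camera call.
- ctrl.job_done(): hands the job in; it is judged then, once.
The state is a dict: "t": time; "joints": joint angles; "qvel": joint speeds; "joint_efforts": joint torques, N m; "tool_pos": TCP position; "ee_rot": TCP orientation; "force": force on the tool from outside, world axes, zero at the start; "wrist_torque": the same for the moment, N m; "finger_gap": finger opening in mm; "grip_force": force on a finger pad.
Only numpy, scipy, OpenCV 4.12 (cv2) and the standard library are available. Lean on these libraries where they do the work, as an engineer would, in place of code of your own. Each camera call takes 0.05 s, during which the arm holds its last target. There are 200 camera calls.

## Working session

There is one attempt and no reset: what is moved stays moved. The work goes in short steps, Python scripts to look and compute and a shell command to move; the robot and the scene stay as the last step left them, time stands still between calls to the robot, and variables do not carry over. Pictures are saved under pics/ and viewed, at most 11 in all, crops included, and the job is handed in when it is done.

```bash
ls; mkdir -p pics
python3 - <<'E'
from rig import ctrl
import cv2, numpy as np
np.set_printoptions(precision=3,suppress=True)
ims=[]
for n in("scene","top"):
    p,d=ctrl.read_camera(n); np.savez(f"pics/{n}0.npz",p=p,d=d)
    cv2.imwrite(f"pics/{n}0.png",p[:,:,::-1]); c=ctrl.calibration(n); print(n,c)
s=ctrl.read_state(); print(s)
E
```

```text
drive.py
pics
rig.py
scene {'fx': 490.84123460339237, 'fy': 490.84123460339237, 'cx': 256.98569379793963, 'cy': 179.21994011727162, 'cam_to_world': array([[   0.477,   -0.61 ,    0.632, -295.63 ],
       [  -0.879,   -0.324,    0.351, -456.381],
       [  -0.009,   -0.723,   -0.691,  986.724],
       [   0.   ,    0.   ,    0.   ,    1.   ]])}
top {'fx': 427.332624298558, 'fy': 427.332624298558, 'cx': 251.6584398475618, 'cy': 186.95992109587658, 'cam_to_world': array([[  -0.019,   -0.999,    0.044,  456.626],
       [  -1.   ,    0.019,    0.004,  -12.636],
       [  -0.004,   -0.044,   -0.999, 1438.679],
       [   0.   ,    0.   ,    0.   ,    1.   ]])}
{'t': 0.1, 'joints': array([-1.354,  0.478,  0.022,  1.556, -0.012,  1.109, -0.083]), 'qvel': array([-0.   , -0.002,  0.   , -0.004, -0.001, -0.   , -0.002]), 'joint_efforts': array([  0.005, -58.41 ,   1.54 , -27.331,  -0.054,   0.013,   0.   ]), 'tool_pos': array([215.232, 639.254, 246.806]), 'ee_rot': array([ 0.162,  0.987, -0.001, -0.   ]), 'force': array([-0.457,  0.227,  0.705]), 'wrist_torque': array([-0.009, -0.017, -0.007]), 'grip_force': 0.0, 'finger_gap': 87.56248101303096}
```

View pics/scene0.png

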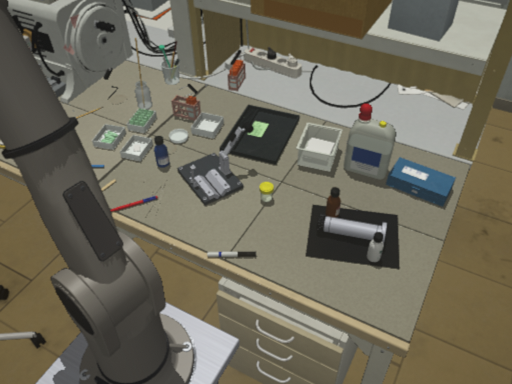

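View pics/top0.png

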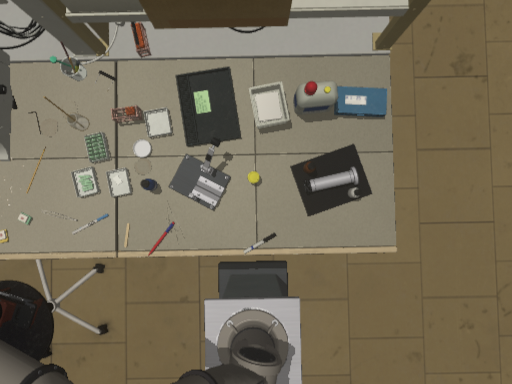

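The scene view shows the tube at about (355,229) on the mat, bottles at (334,203) and (376,248), cradle at (210,178), and strap knob near (240,132). The top view shows the tube from (310,186) to (357,177), the cradle at (200,183), the cup at (254,178) and the blue bottle at (149,186). Next, enlarged crops.

Run:
```python
import cv2, numpy as np
s=np.load("pics/scene0.npz")["p"][:,:,::-1];t=np.load("pics/top0.npz")["p"][:,:,::-1]
def c(im,x,y): return cv2.resize(im[y:y+75,x:x+100],(400,300),interpolation=cv2.INTER_CUBIC)
o=np.vstack([np.hstack([c(s,305,185),c(s,170,125)]),np.hstack([c(t,285,145),c(t,160,135)])])
cv2.imwrite("pics/crop0.png",o)
```

```text
(no output)
```

View pics/crop0.png

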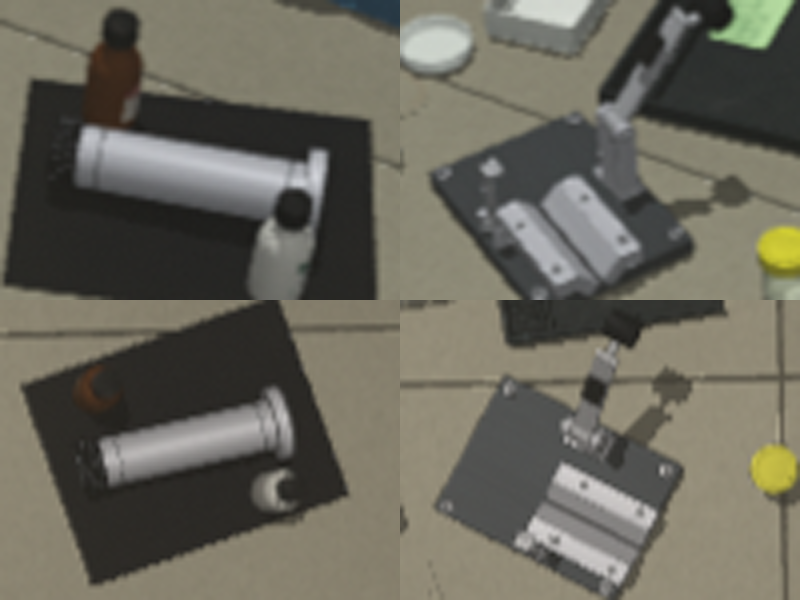

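Crops show the tube's flange on the -y side (right in the top view) and its black eye end on the +y side. White bottle is near the flange, brown near the eye end. The V is at the cradle's right end, and the strap is half back with its knob near top pixel (215,142). Now measuring.

```bash
cat > h.py <<'E'
import numpy as np, cv2
from rig import ctrl
np.set_printoptions(precision=1,suppress=True)
def cloud(n,d):
    c=ctrl.calibration(n); v,u=np.mgrid[:384,:512]
    P=np.stack([(u-c["cx"])/c["fx"]*d,(v-c["cy"])/c["fy"]*d,d],-1); T=c["cam_to_world"]
    return P@T[:3,:3].T+T[:3,3]
def ray(n,uv,z):
    c=ctrl.calibration(n);T=c["cam_to_world"];uv=np.atleast_2d(uv)
    r=np.c_[(uv[:,0]-c["cx"])/c["fx"],(uv[:,1]-c["cy"])/c["fy"],np.ones(len(uv))]@T[:3,:3].T
    return T[:3,3]+r*((z-T[2,3])/r[:,2])[:,None]
def proj(n,P):
    c=ctrl.calibration(n);T=c["cam_to_world"];q=(np.atleast_2d(P)-T[:3,3])@T[:3,:3]
    return np.c_[q[:,0]/q[:,2]*c["fx"]+c["cx"],q[:,1]/q[:,2]*c["fy"]+c["cy"]]
def load(n,k=0):
    f=np.load(f"pics/{n}{k}.npz"); return f["p"],cloud(n,f["d"])
def box(m): # largest contour rect
    cs=cv2.findContours(m.astype(np.uint8),cv2.RETR_EXTERNAL,cv2.CHAIN_APPROX_NONE)[0]
    return max(cs,key=cv2.contourArea)
E
python3 - <<'E'
from h import *
for n in("top","scene"):
    p,W=load(n); hsv=cv2.cvtColor(p,cv2.COLOR_RGB2HSV).astype(int); H,S,V=hsv[...,0],hsv[...,1],hsv[...,2]
    X,Y,Z=W[...,0],W[...,1],W[...,2]
    print(n,"bench",[np.median(Z[(abs(X-x)<15)&(abs(Y-y)<15)&(V>100)]) for x,y in((350,-100),(350,100),(560,10))])
    c0=ray(n,[[200,183]] if n=="top" else [[210,178]],15)[0]; t0=ray(n,[[334,182]] if n=="top" else [[355,230]],28)[0]
    print("c0",c0,"t0",t0)
    near=lambda c,r:np.hypot(X-c[0],Y-c[1])<r
    for nm,m in (("base",near(c0,125)&(Z>8)&(Z<24)),("Vtop",near(c0,110)&(Z>24)&(Z<36)&(V>110)),("strap+lug",near(c0,260)&(Z>60)&(Y>20)&(Y<200)&(X>450)),
                 ("tube",near(t0,100)&(Z>12)&(V>120)&(S<60)),("mat",near(t0,150)&(V<75)&(Z<10)),("yellow",(S>140)&(abs(H-27)<8)&(Y>-60)&(Y<60)&(X<700)),("brown",near(t0,110)&(S>90)&(Z>20)),("blue",(abs(H-115)<15)&(S>60)&(Y>150)&(Y<350)&(X>380)&(X<600)&(Z>15))):
        q=W[m]; 
        if len(q)<5: print(nm,len(q));continue
        r=cv2.minAreaRect(q[:,:2].astype(np.float32)); print(nm,len(q),"med",np.median(q,0),"max z",np.percentile(q[:,2],[5,50,95]),"rect",np.array(r[0]),np.array(r[1]),round(r[2],1))
E
```

```text
top bench [np.float64(0.9547622846206423), np.float64(0.5271641009658197), np.float64(2.420554165156318)]
c0 [536.1 164.7  15. ] t0 [ 530.1 -279.8   28. ]
base 1438 med [552.  183.6  16. ] max z [10.4 16.  21.4] rect [538.6 169.8] [189.2 234.2] 49.7
Vtop 389 med [511.6 139.4  29.7] max z [25.  29.7 34.5] rect [507. 142.] [90.7 78. ] 62.4
strap+lug 259 med [612.  123.7 129.7] max z [ 75.4 129.7 151.2] rect [578.6 143.1] [ 35.9 197.1] 57.4
tube 479 med [ 536.2 -281.5   47.6] max z [39.8 47.6 59.7] rect [ 539.2 -275.4] [148.6  90.1] 79.4
mat 2613 med [ 546.4 -273.2    2.6] max z [-2.4  2.6  7.5] rect [ 541.  -275.4] [183.6 232.5] 17.3
yellow 101 med [550.7 -12.7  48.1] max z [42.  48.1 52.5] rect [550.6 -12.6] [32.7 33. ] 89.0
brown 47 med [ 571.7 -190.2   62. ] max z [23.1 62.  85.3] rect [ 578.3 -193. ] [32.7 25.4] 28.2
blue 45 med [532.5 318.9  65.7] max z [57.5 65.7 73.4] rect [467.  309.3] [170.5  30.5] 14.8
scene bench [np.float64(-2.9547575683047853), np.float64(-1.0658451875317496), np.float64(0.16117972490309285)]
c0 [534.7 159.1  15. ] t0 [ 534.2 -279.1   28. ]
base 1334 med [540.5 168.5  14.1] max z [ 9.9 14.1 21.7] rect [541.  168.3] [176.3 128.7] 61.1
Vtop 341 med [511.1 139.2  28.4] max z [24.7 28.4 31.4] rect [505.6 142.3] [94.4 78.9] 61.8
strap+lug 383 med [606.3 123.8 117.7] max z [ 66.4 117.7 147.1] rect [575.2 142.5] [ 35.7 196.3] 63.3
tube 698 med [ 528.4 -285.    45.2] max z [36.2 45.2 59.3] rect [ 510.2 -280.8] [ 88.6 150.9] 12.4
mat 3169 med [ 512.6 -278.8    0.7] max z [-2.5  0.7  4. ] rect [ 549.5 -271.9] [202.  229.7] 17.4
yellow 133 med [549.3 -15.6  45.4] max z [37.  45.4 48.1] rect [571.9  -3.7] [89.3 33. ] 26.8
brown 191 med [ 568.  -201.2   52.6] max z [23.7 52.6 68.8] rect [ 574.3 -199.8] [31.2 30.8] 3.5
blue 148 med [525.2 320.8  58.3] max z [37.8 58.3 76.1] rect [528.2 322.4] [24.2 34.5] 51.2
```

Run:
```python
from h import *
def ln(P): # axis fit
    return cv2.fitLine(P[:,:2].astype(np.float32),cv2.DIST_HUBER,0,.01,.01).ravel()
for n in("top","scene"):
    p,W=load(n); hsv=cv2.cvtColor(p,cv2.COLOR_RGB2HSV).astype(int); S,V=hsv[...,1],hsv[...,2]
    X,Y,Z=W[...,0],W[...,1],W[...,2]
    # base outline: dark, ray cast at z=15
    near=np.hypot(X-538,Y-167)<125
    ub=proj(n,[[538,167,15]])[0]; 
    vv,uu=np.mgrid[:384,:512]
    R=ray(n,np.c_[uu.ravel(),vv.ravel()],15).reshape(384,512,3)
    m=(np.hypot(R[...,0]-538,R[...,1]-167)<118)&((V<95)|((V>150)&(S<25)))&(Z<45)&(Z>7)
    m=cv2.morphologyEx(cv2.morphologyEx(m.astype(np.uint8),cv2.MORPH_CLOSE,np.ones((5,5))),cv2.MORPH_OPEN,np.ones((7,7)))
    c=box(m).reshape(-1,2); r=cv2.minAreaRect(ray(n,c,15)[:,:2].astype(np.float32)); print(n,"base",np.array(r[0]),np.array(r[1]),r[2])
    # V top
    m=(np.hypot(X-507,Y-142)<75)&(Z>14)&(Z<40)&(V>120)&(S<45)
    m=cv2.morphologyEx(m.astype(np.uint8),cv2.MORPH_CLOSE,np.ones((7,7)))
    m=cv2.morphologyEx(m,cv2.MORPH_OPEN,np.ones((5,5)))
    c=box(m).reshape(-1,2); r=cv2.minAreaRect(ray(n,c,30)[:,:2].astype(np.float32)); print("V",np.array(r[0]),np.array(r[1]),r[2])
    # tube cloud
    m=(np.hypot(X-534,Y+281)<95)&(Z>20)&(V>110)&(S<60)&(Z<70)
    m=cv2.morphologyEx(m.astype(np.uint8),cv2.MORPH_OPEN,np.ones((3,3)))>0
    q=W[m]; l=ln(q); d=l[:2]*np.sign(l[1]); s=(q[:,:2]-l[2:])@d; k=abs((q[:,:2]-l[2:])@[-d[1],d[0]])<15
    print("tube line pt",l[2:],"dir",d,np.degrees(np.arctan2(d[1],d[0])),"s pct",np.percentile(s,[1,50,99]), "zfit",np.polyfit(s[k],q[k,2],1), "end pts",l[2:]+d*np.percentile(s,1),l[2:]+d*np.percentile(s,99))
    # knob: dark high, white bottle cap etc
    m=(V<70)&(Z>110)&(X>560)&(X<700)&(Y>60)&(Y<180); print("knob",m.sum(),np.median(W[m],0),W[m][:,2].min(),W[m][:,2].max())
    m=(V>90)&(S<60)&(Z>82)&(X>530)&(X<700)&(Y>60)&(Y<200); print("strap",m.sum(),np.median(W[m],0))
    m=(V<70)&(Z>70)&(Y<-150)&(X>440)&(X<640)
    k,lab,st,ce=cv2.connectedComponentsWithStats(m.astype(np.uint8))
    for i in range(1,k):
        if st[i,4]>8: print("cap",st[i,4],np.median(W[lab==i],0),ce[i])
```

```text
top base [544.  164.1] [170.8 134.2] 62.73468017578125
V [507.5 141.4] [90.2 76.7] 62.484100341796875
tube line pt [ 536.1 -275.1] dir [-0.2  1. ] 100.82661 s pct [-72.8  -3.   74. ] zfit [-0.1 47.6] end pts [ 549.8 -346.6] [ 522.2 -202.4]
knob 92 [650.3 105.5 145.3] 112.49621854475936 153.66501844525237
strap 93 [620.4 124.  130. ]
cap 45 [ 581.5 -196.5   94.2] [311.2 165. ]
cap 36 [ 494.1 -343.1   87.2] [357.8 191.6]
scene base [538.8 162.6] [175.6 134.4] 61.55368423461914
V [509.9 136.8] [101.5  76.4] 48.7620735168457
tube line pt [ 526.4 -275.3] dir [-0.1  1. ] 97.42035 s pct [-75.7 -13.5  71.3] zfit [-0.1 43.8] end pts [ 536.1 -350.4] [ 517.2 -204.6]
knob 126 [644.5 107.2 137.6] 113.31633442536213 151.29680528040694
strap 106 [603.9 123.7 106.7]
cap 81 [ 574.9 -199.5   89.7] [334.5 192.5]
cap 78 [ 490.  -344.7   84. ] [377.7 237.2]
```

```bash
cat >> h.py <<'E'
from scipy.spatial.transform import Rotation as Ro
A=np.radians(62.6); U=np.array([np.cos(A),np.sin(A),0]); YC=np.array([-np.sin(A),np.cos(A),0]); O=np.array([528.8,173.7,0])
def cr(x,y,z): return O+x*U+y*YC+np.array([0,0,z])
def tocr(P): q=np.asarray(P)-O; return np.array([q@U,q@YC,q[2]])
def go(P,yaw=None,cmd=None):
    """tool-axes shift to bring TCP to world P, tool y along yaw (mod pi)"""
    s=ctrl.read_state(); R=Ro.from_quat(s["ee_rot"]).as_matrix()
    d=R.T@(np.asarray(P)-s["tool_pos"]); t=0
    if yaw is not None:
        a=R.T@[np.cos(yaw),np.sin(yaw),0]; t=np.arctan2(-a[0],a[1]); t=(t+np.pi/2)%np.pi-np.pi/2
    print("shift",d,"turn %.3f"%t,"now",s["tool_pos"],"cradle",tocr(s["tool_pos"]),"q7 %.2f"%s["joints"][6],"F",s["force"],"gap %.1f grip %.1f"%(s["finger_gap"],s["grip_force"]))
E
python3 - <<'E'
from h import *
go(cr(-5,-142,220),A); go(cr(-5,-142,148),A)
for n in("top","scene"):
    p,W=load(n);V=p.max(2);q=tocr
    m=(V<70)&(W[...,2]>105)&(W[...,0]>560)&(W[...,0]<700)&(W[...,1]>60)&(W[...,1]<180)
    P=np.array([tocr(w) for w in W[m]]); print(n,np.percentile(P,[5,25,50,75,95],axis=0))
    for s in(2.1,2.2,2.3):
        a=s+.208; print(s,proj(n,[cr(-5,-62+106*np.cos(a),72+106*np.sin(a))])[0], "obs",np.argwhere(m).mean(0)[::-1])
E
```

```text
shift [-585.3 -367.8   27.5] turn 0.153 now [215.2 639.3 246.8] cradle [269.  492.6 246.8] q7 -0.08 F [-0.5  0.2  0.7] gap 87.6 grip 0.0
shift [-585.3 -367.6   99.5] turn 0.153 now [215.2 639.3 246.8] cradle [269.  492.6 246.8] q7 -0.08 F [-0.5  0.2  0.7] gap 87.6 grip 0.0
top [[ -18.2 -155.   121.3]
 [ -12.4 -148.4  133.7]
 [  -6.8 -140.4  145.3]
 [  -1.5  -98.9  149.8]
 [   4.2  -89.   152.8]]
2.1 [212.6 144.5] obs [213.  146.1]
2.2 [213.9 142.6] obs [213.  146.1]
2.3 [215.2 141.1] obs [213.  146.1]
scene [[ -20.3 -151.3  119.5]
 [ -16.3 -144.2  129.3]
 [  -9.8 -135.8  137.6]
 [  -2.9  -97.1  145.5]
 [   2.9  -88.4  148.8]]
2.1 [243.  124.7] obs [241.3 130.6]
2.2 [245.3 125.9] obs [241.3 130.6]
2.3 [247.4 127.4] obs [241.3 130.6]
```

The rows are not in the units I measure in: shifts go in shares of 1 m and turns go in shares of 2 rad. I convert before sending: -585 mm is -0.585, -368 mm is -0.368, 0.15 rad is 0.075.

```bash
python3 drive.py '[{"aperture": 50, "tx": -0.585, "ty": -0.368, "tz": 0.027, "turn": 0.075}, {"aperture": 50, "tx": -0.585, "ty": -0.368, "tz": 0.027, "turn": 0.075}, {"aperture": 50, "tx": -0.585, "ty": -0.368, "tz": 0.027, "turn": 0.075}, {"aperture": 50, "tx": -0.585, "ty": -0.368, "tz": 0.027, "turn": 0.075}, {"aperture": 50, "tx": -0.585, "ty": -0.368, "tz": 0.027, "turn": 0.075}, {"aperture": 50, "tx": -0.585, "ty": -0.368, "tz": 0.027, "turn": 0.075}, {"aperture": 50, "tx": -0.585, "ty": -0.368, "tz": 0.027, "turn": 0.075}, {"aperture": 50, "tx": -0.585, "ty": -0.368, "tz": 0.027, "turn": 0.075}, {"aperture": 50, "tx": -0.585, "ty": -0.368, "tz": 0.027, "turn": 0.075}, {"aperture": 50, "tx": -0.585, "ty": -0.368, "tz": 0.027, "turn": 0.075}]' 30
python3 - <<'E'
from h import *
from scipy.optimize import minimize
obs={}
for n in("top","scene"):
    p,W=load(n);V=p.max(2)
    C=np.stack([(W-O)@U,(W-O)@YC,W[...,2]],-1)
    m=(V<75)&(C[...,2]>105)&(abs(C[...,0]+5)<35)&(C[...,1]<-118)&(C[...,1]>-175)
    c=box(m).reshape(-1,2); M=cv2.minAreaRect(c.astype(np.float32)); obs[n]=np.array(M[0]); print(n,m.sum(),M, np.percentile(C[m],[1,50,99],axis=0))
# intersect the two rays
f=lambda P:sum(((proj(n,[P])[0]-obs[n])**2).sum() for n in obs)
r=minimize(f,cr(-5,-142,140),method="Nelder-Mead"); print(r.x,tocr(r.x),r.fun)
go(cr(-5,-142,220),A)
E
```

```text
t: 1.35
tool_pos: [611.1, 154.3, 222.9]
ee_rot: [0.235, 0.972, -0.0, -0.0]
force: [0.9, 0.7, -0.5]
finger_gap: 49.8
grip_force: 0.0
top 65 ((215.0882110595703, 141.35292053222656), (8.746427536010742, 7.374438762664795), 30.963754653930664) [[ -18.9 -156.8  138. ]
 [  -6.9 -144.9  148. ]
 [   5.8 -134.9  153.5]]
scene 82 ((246.75003051757812, 127.25001525878906), (11.31370735168457, 7.77817440032959), 45.0) [[ -21.5 -153.   128.4]
 [ -13.9 -141.5  143.6]
 [   9.9 -130.8  150.5]]
[656.  102.1 136.1] [  -5.1 -145.9  136.1] 0.07971981327128769
shift [-60.  -25.9   2.9] turn 0.004 now [611.1 154.3 222.9] cradle [ 20.7 -81.9 222.9] q7 0.86 F [ 0.9  0.7 -0.5] gap 49.8 grip 0.0
```

Run:
```python
from h import *
go(cr(-5,-146,144),A)
```

```text
shift [-64.  -25.9  78.9] turn 0.004 now [611.1 154.3 222.9] cradle [ 20.7 -81.9 222.9] q7 0.86 F [ 0.9  0.7 -0.5] gap 49.8 grip 0.0
```

Converted, 79 mm is 0.079, -64 mm is -0.064.

```bash
python3 drive.py '[{"aperture": 50, "tx": -0.064, "ty": -0.026}, {"aperture": 50, "tx": -0.064, "ty": -0.026}, {"aperture": 50, "tx": -0.064, "ty": -0.026, "tz": 0.04}, {"aperture": 50, "tx": -0.064, "ty": -0.026, "tz": 0.079}, {"aperture": 50, "tx": -0.064, "ty": -0.026, "tz": 0.079}, {"aperture": 20, "tx": -0.064, "ty": -0.026, "tz": 0.079}, {"aperture": 20, "tx": -0.064, "ty": -0.026, "tz": 0.079}, {"aperture": 20, "tx": -0.064, "ty": -0.026, "tz": 0.079}]' 20
python3 - <<'E'
from h import *
go(cr(-5,-62+106*np.cos(2.608),72+106*np.sin(2.608)+6),A)
p,d=ctrl.read_camera("scene");cv2.imwrite("pics/k.png",cv2.resize(p[90:210,160:320,::-1],(640,480)))
E
```

```text
t: 2.35
tool_pos: [655.5, 101.2, 145.6]
ee_rot: [0.236, 0.972, -0.001, 0.001]
force: [-0.7, -2.4, 2.1]
finger_gap: 26.1
grip_force: 20.0
shift [-7.4  1.1 13.7] turn 0.002 now [655.5 101.2 145.6] cradle [  -6.1 -145.8  145.6] q7 0.98 F [-0.7 -2.4  2.1] gap 26.1 grip 20.0
```

View pics/k.png

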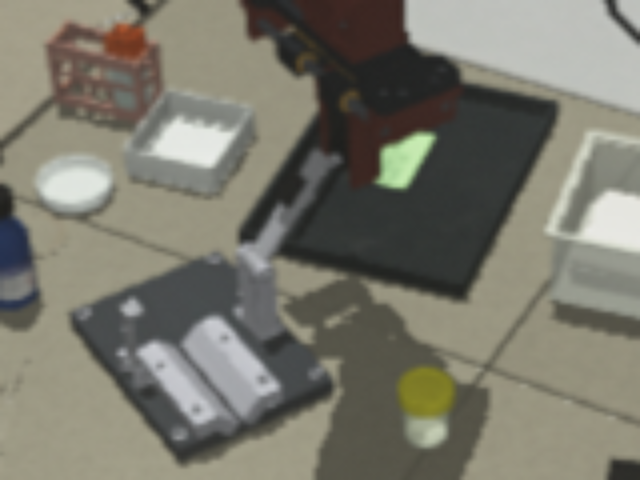

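The view shows the fingers gripping the knob (near 350,150), and the gap matches the knob's 26 mm width. Pushing it to its stop.

Converted, 11 mm is 0.011, 10 mm is 0.01.

```bash
python3 drive.py '[{"aperture": 20, "tx": -0.004, "tz": 0.005}, {"aperture": 20, "tx": -0.008, "tz": 0.01}, {"aperture": 20, "tx": -0.008, "tz": 0.011}, {"aperture": 20, "tx": -0.008, "tz": 0.011}]'
```

```text
t: 2.9
tool_pos: [662.7, 97.4, 134.1]
ee_rot: [0.236, 0.972, -0.001, 0.001]
force: [0.1, -7.0, 0.4]
finger_gap: 25.8
grip_force: 20.0
```

Converted, 5 mm is 0.005, -3 mm is -0.003.

```bash
python3 drive.py '[{"aperture": 20, "tx": -0.002, "tz": 0.003}, {"aperture": 20, "tx": -0.003, "tz": 0.005}, {"aperture": 20, "tx": -0.003, "tz": 0.005}]'
```

```text
t: 3.28
tool_pos: [664.3, 96.7, 131.8]
ee_rot: [0.236, 0.972, -0.0, -0.001]
force: [-12.2, -4.8, 21.5]
finger_gap: 26.0
grip_force: 20.0
```

```bash
python3 drive.py '[{"aperture": 44}, {"aperture": 44}, {"aperture": 44, "tz": -0.05}, {"aperture": 44, "tz": -0.11}, {"aperture": 44, "tz": -0.11}]'
python3 - <<'E'
from h import *
for n in("top","scene"):
    p,W=load(n); V=p.max(2).astype(int); X,Y,Z=W[...,0],W[...,1],W[...,2]
    vv,uu=np.mgrid[:384,:512]; R=ray(n,np.c_[uu.ravel(),vv.ravel()],28).reshape(384,512,3)
    for nm,m in(("col",V>75),("dep",Z>13)):
        c=np.array([535,-278.]); d=np.array([np.cos(np.radians(100.8)),np.sin(np.radians(100.8))])
        m=m&(np.hypot(R[...,0]-535,R[...,1]+278)<95)
        for it in range(3):
            e=np.array([-d[1],d[0]]); s=(R[...,:2]-c)@d; h=(R[...,:2]-c)@e; mid=[];wd=[]
            for a in range(-40,50,5):
                k=m&(abs(s-a)<4)&(abs(h)<29); mid.append([a,(h[k].min()+h[k].max())/2]); wd.append(h[k].max()-h[k].min())
            mid=np.array(mid);wd=np.array(wd); g=abs(wd-np.median(wd))<5; q=np.polyfit(mid[g,0],mid[g,1],1)
            c=c+e*q[1]; d=d+e*q[0]; d/=np.linalg.norm(d)
        k=m&(abs((R[...,:2]-c)@[-d[1],d[0]])<10); s=(R[...,:2]-c)@d
        print(n,nm,"c",c,"ang",np.degrees(np.arctan2(d[1],d[0])),"w",np.median(wd),g.sum(),"s range",s[k].min(),s[k].max())
go(cr(-5,-140,200))
E
```

```text
t: 3.9
tool_pos: [668.3, 99.4, 244.0]
ee_rot: [0.235, 0.972, 0.003, 0.005]
force: [1.0, -0.5, -0.4]
finger_gap: 44.3
grip_force: 0.0
top col c [ 537.2 -277.6] ang 101.55956640994289 w 37.63188305662088 18 s range -81.63754849488885 78.03778328808646
top dep c [ 538.4 -277.3] ang 101.86047333349099 w 38.37512277639518 18 s range -80.0837008065552 94.12819168943494
scene col c [ 539.6 -277.1] ang 103.94298230592932 w 52.13822895345163 18 s range -75.57294303402685 81.05867752871502
scene dep c [ 537.3 -277.5] ang 104.51865580704438 w 51.93711551955876 18 s range -73.6195159016131 94.89112608020187
shift [18.4 -3.4 43.8] turn 0.000 now [668.3  99.4 244. ] cradle [  -1.8 -158.1  244. ] q7 0.97 F [ 1.  -0.5 -0.4] gap 44.3 grip 0.0
```

Run:
```python
from h import *
go([537.4,-274.6,180],np.radians(12))
```

```text
shift [ -53.9 -392.9   61.6] turn 0.887 now [668.3  99.4 244. ] cradle [  -1.8 -158.1  244. ] q7 0.97 F [ 1.  -0.5 -0.4] gap 44.3 grip 0.0
```

Converted, -393 mm is -0.393, 60 mm is 0.06, 0.887 rad is 0.4435.

```bash
python3 drive.py '[{"aperture": 54, "tx": -0.054, "ty": -0.393, "tz": 0.02, "turn": 0.4435}, {"aperture": 54, "tx": -0.054, "ty": -0.393, "tz": 0.02, "turn": 0.4435}, {"aperture": 54, "tx": -0.054, "ty": -0.393, "tz": 0.02, "turn": 0.4435}, {"aperture": 54, "tx": -0.054, "ty": -0.393, "tz": 0.02, "turn": 0.4435}, {"aperture": 54, "tx": -0.054, "ty": -0.393, "tz": 0.02, "turn": 0.4435}, {"aperture": 54, "tx": -0.054, "ty": -0.393, "tz": 0.06, "turn": 0.4435}, {"aperture": 54, "tx": -0.054, "ty": -0.393, "tz": 0.06, "turn": 0.4435}, {"aperture": 54, "tx": -0.054, "ty": -0.393, "tz": 0.06, "turn": 0.4435}, {"aperture": 54, "tx": -0.054, "ty": -0.393, "tz": 0.06, "turn": 0.4435}]'
python3 - <<'E'
from h import *
go([537.4,-274.6,44],np.radians(12))
p,d=ctrl.read_camera("top");np.savez("pics/top1.npz",p=p,d=d)
p2,d=ctrl.read_camera("scene");np.savez("pics/scene1.npz",p=p2,d=d)
cv2.imwrite("pics/b.png",np.vstack([cv2.resize(p[135:210,135:235,::-1],(400,300)),cv2.resize(p2[185:260,305:405,::-1],(400,300))]))
for n in("top","scene"):
    p,W=load(n,1);V=p.max(2)
    C=np.stack([(W-O)@U,(W-O)@YC,W[...,2]],-1)
    m=(V<75)&(C[...,2]>105)&(abs(C[...,0]+5)<35)&(C[...,1]<-118)&(C[...,1]>-185)
    print(n,cv2.minAreaRect(box(m).reshape(-1,2).astype(np.float32))[0],[(s,proj(n,[cr(-5,-62+106*np.cos(s+.208),72+106*np.sin(s+.208))])[0]) for s in(2.3,2.4)])
E
```

```text
t: 5.03
tool_pos: [534.3, -274.3, 178.0]
ee_rot: [0.629, 0.777, 0.0, -0.0]
force: [-0.2, 0.7, 0.6]
finger_gap: 54.2
grip_force: 0.0
shift [ -1.    2.9 134. ] turn 0.001 now [ 534.3 -274.3  178. ] cradle [-395.2 -211.1  178. ] q7 0.84 F [-0.2  0.7  0.6] gap 54.2 grip 0.0
top (216.80001831054688, 139.40000915527344) [(2.3, array([215.2, 141.1])), (2.4, array([216.3, 139.8]))]
scene (249.5, 129.50001525878906) [(2.3, array([247.4, 127.4])), (2.4, array([249.2, 129.2]))]
```

View pics/b.png

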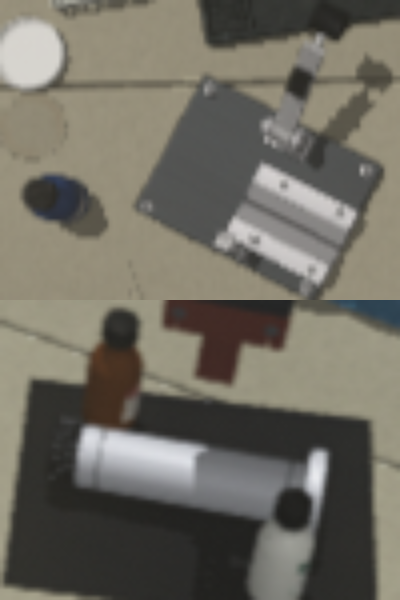

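The strap knob now projects at the 2.4 rad position in both views. The tube and bottles have not moved. Descending and gripping.

Converted, 134 mm is 0.134, 125 mm is 0.125.

```bash
python3 drive.py '[{"aperture": 54, "tx": -0.001, "ty": 0.003, "tz": 0.05}, {"aperture": 54, "tx": -0.001, "ty": 0.003, "tz": 0.1}, {"aperture": 54, "tx": -0.001, "ty": 0.003, "tz": 0.125}, {"aperture": 54, "tx": -0.001, "ty": 0.003, "tz": 0.134}, {"aperture": 54, "tx": -0.001, "ty": 0.003, "tz": 0.134}, {"aperture": 54, "tx": -0.001, "ty": 0.003, "tz": 0.134}]' 30
python3 drive.py '[{"aperture": 36}, {"aperture": 36}, {"aperture": 36}, {"aperture": 36}]' 30
```

```text
t: 5.88
tool_pos: [537.7, -276.3, 45.6]
ee_rot: [0.629, 0.777, 0.0, 0.001]
force: [0.2, 0.6, 0.3]
finger_gap: 54.1
grip_force: 0.0
t: 6.38
tool_pos: [537.1, -276.3, 44.9]
ee_rot: [0.629, 0.777, 0.0, 0.001]
force: [-0.7, 1.3, 5.8]
finger_gap: 39.3
grip_force: 30.0
```

Converted, -30 mm is -0.03, -24 mm is -0.024.

```bash
python3 drive.py '[{"aperture": 36, "tz": -0.008}, {"aperture": 36, "tz": -0.016}, {"aperture": 36, "tz": -0.024}, {"aperture": 36, "tz": -0.03}, {"aperture": 36, "tz": -0.03}, {"aperture": 36, "tz": -0.03}]' 40
python3 - <<'E'
from h import *
p,d=ctrl.read_camera("scene");np.savez("pics/scene2.npz",p=p,d=d)
s=ctrl.read_state();print(s["wrist_torque"],s["force"],s["tool_pos"],s["finger_gap"])
cv2.imwrite("pics/g.png",cv2.resize(p[165:285,300:460,::-1],(640,480)))
E
```

```text
t: 7.12
tool_pos: [536.4, -276.0, 74.1]
ee_rot: [0.629, 0.777, -0.0, -0.0]
force: [-1.1, -0.0, -2.2]
finger_gap: 39.3
grip_force: 40.0
[-0.1  0.  -0. ] [ 0.1 -0.  -1.6] [ 536.4 -276.    74. ] 39.474478035077425
```

View pics/g.png

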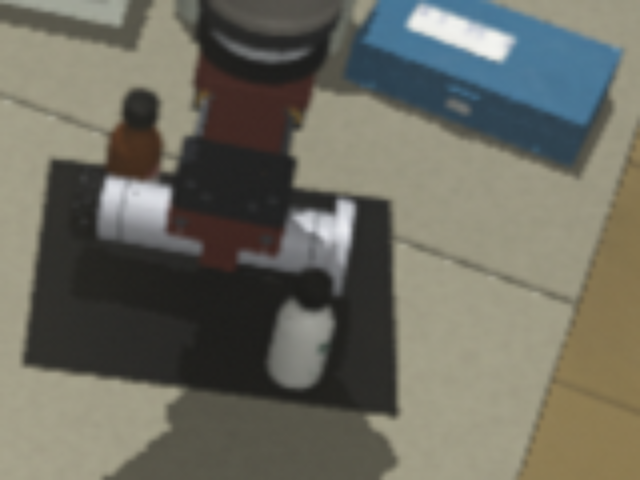

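Held: tube is level-ish, with both bottles standing. Lifting clear and measuring the tube in the hand.

Converted, -130 mm is -0.13, -100 mm is -0.1.

```bash
python3 drive.py '[{"aperture": 36, "tz": -0.03}, {"aperture": 36, "tz": -0.06}, {"aperture": 36, "tz": -0.1}, {"aperture": 36, "tz": -0.13}, {"aperture": 36, "tz": -0.13}, {"aperture": 36, "tz": -0.13}]'
cat > held.py <<'E'
from h import *
def held(k,yawx):
    s=ctrl.read_state(); T=s["tool_pos"]; d=np.array([np.cos(yawx),np.sin(yawx)]); e=np.array([-d[1],d[0]])
    for n in("top","scene"):
        p,dd=ctrl.read_camera(n); np.savez(f"pics/{n}{k}.npz",p=p,d=dd); p,W=load(n,k); V=p.max(2).astype(int)
        r=W[...,:2]-T[:2]; a=r@d; h=r@e; z=W[...,2]-T[2]
        sat=p.max(2).astype(int)-p.min(2)
        m=(abs(h)<32)&(abs(a)<110)&(z<20)&(z>-55)
        for lo in(-90,-84,-78,-72,-66,-60,-54,-48,-42,42,48,54,60,66,72,78,84,90):
            q=m&(a>=lo)&(a<lo+6)
            if q.sum()>3: print(n,lo,q.sum(),"ztop %.1f h %.1f V %d"%(np.percentile(z[q],95),np.median(h[q]),np.median(V[q])))
E
python3 - <<'E'
from held import *
held(3,np.radians(102)); go(cr(-23,0,150),A+np.pi/2)
E
```

```text
t: 7.92
tool_pos: [535.9, -275.5, 202.9]
ee_rot: [0.629, 0.777, -0.0, -0.001]
force: [-0.4, 0.5, -2.6]
finger_gap: 39.2
grip_force: 40.0
top 42 28 ztop 4.3 h -0.6 V 149
top 48 29 ztop 3.6 h 1.1 V 158
top 54 29 ztop 3.2 h -0.7 V 151
top 60 25 ztop 3.0 h 1.4 V 138
top 66 32 ztop 4.3 h -0.2 V 148
top 72 27 ztop 2.8 h 0.9 V 140
top 78 30 ztop 2.9 h -0.0 V 41
top 84 31 ztop 4.2 h 3.9 V 43
top 90 40 ztop 3.8 h -2.7 V 42
scene -78 20 ztop 13.3 h 25.1 V 151
scene -72 67 ztop 15.3 h 20.4 V 191
scene -66 61 ztop 15.7 h 16.1 V 156
scene -60 51 ztop 4.8 h 15.2 V 136
scene -54 45 ztop 4.9 h 15.9 V 128
scene -48 49 ztop 4.5 h 15.0 V 128
scene -42 47 ztop 4.5 h 14.6 V 121
scene 42 43 ztop 0.4 h 15.3 V 183
scene 48 47 ztop -0.4 h 14.8 V 174
scene 54 41 ztop -1.1 h 13.7 V 184
scene 60 45 ztop -0.3 h 16.4 V 148
scene 66 44 ztop -0.6 h 14.4 V 177
scene 72 44 ztop -1.6 h 14.4 V 141
scene 78 51 ztop 0.0 h 16.8 V 48
scene 84 45 ztop -0.4 h 17.2 V 47
scene 90 46 ztop -0.2 h 15.1 V 56
shift [423.  72.  53.] turn 0.687 now [ 535.7 -275.5  202.5] cradle [-395.7 -212.8  202.5] q7 0.83 F [-0.6 -0.1 -1.9] gap 39.4 grip 40.0
```

Converted, 417 mm is 0.417, 150 mm is 0.15, 0.687 rad is 0.3435.

```bash
python3 drive.py '[{"aperture": 36, "tx": 0.05, "ty": 0.009, "turn": 0.04}, {"aperture": 36, "tx": 0.1, "ty": 0.017, "turn": 0.08}, {"aperture": 36, "tx": 0.15, "ty": 0.026, "turn": 0.125}, {"aperture": 36, "tx": 0.2, "ty": 0.034, "tz": 0.01, "turn": 0.165}, {"aperture": 36, "tx": 0.25, "ty": 0.043, "tz": 0.02, "turn": 0.205}, {"aperture": 36, "tx": 0.3, "ty": 0.052, "tz": 0.03, "turn": 0.245}, {"aperture": 36, "tx": 0.35, "ty": 0.06, "tz": 0.04, "turn": 0.29}, {"aperture": 36, "tx": 0.39, "ty": 0.068, "tz": 0.05, "turn": 0.325}, {"aperture": 36, "tx": 0.417, "ty": 0.072, "tz": 0.05, "turn": 0.3435}, {"aperture": 36, "tx": 0.417, "ty": 0.072, "tz": 0.05, "turn": 0.3435}]'
python3 - <<'E'
from held import *
held(4,A); go(cr(-29,0,75),A+np.pi/2)
E
```

```text
t: 9.28
tool_pos: [519.5, 149.2, 152.9]
ee_rot: [0.853, 0.522, -0.001, -0.0]
force: [0.1, -0.5, -1.2]
finger_gap: 39.1
grip_force: 40.0
top -78 47 ztop 14.1 h -0.2 V 69
top -72 38 ztop 18.9 h -0.5 V 105
top -66 25 ztop 18.1 h 0.8 V 99
top -60 25 ztop 8.9 h -0.4 V 92
top -54 26 ztop 8.3 h 0.2 V 95
top -48 27 ztop 8.1 h -0.5 V 98
top -42 24 ztop 6.5 h 1.5 V 99
scene -84 84 ztop 7.5 h 1.5 V 77
scene -78 226 ztop 12.9 h 1.7 V 87
scene -72 36 ztop 16.9 h 11.4 V 106
scene -60 4 ztop 7.0 h 6.2 V 93
scene -54 25 ztop 5.5 h 11.6 V 101
scene -48 21 ztop 6.0 h 6.7 V 104
scene -42 28 ztop 6.3 h 6.5 V 105
scene 42 7 ztop -9.1 h 18.8 V 120
scene 48 4 ztop -8.6 h 19.3 V 111
scene 54 7 ztop -10.2 h 18.6 V 106
scene 72 7 ztop -8.3 h 18.0 V 44
shift [-0.1 -5.1 78.6] turn 0.001 now [520.1 145.8 153.6] cradle [-28.8  -5.1 153.6] q7 -0.55 F [-0.2 -0.7 -1.7] gap 39.5 grip 40.0
```

Run:
```python
from h import *
from scipy.ndimage import map_coordinates
for n in("top","scene"):
    V=load(n,1)[0].astype(float).mean(2); print(n)
    for z in(30,):
        for xs in((-75,-45),(-40,-15)):
            ys=np.arange(-44,45,2.); pr=[]
            for y in ys:
                uv=proj(n,[cr(x,y,z) for x in np.arange(xs[0],xs[1],3)]); pr.append(map_coordinates(V,[uv[:,1],uv[:,0]],order=1).mean())
            print(xs,*[f"{int(y)}:{v:.0f}" for y,v in zip(ys,pr)])
go(cr(-29,0,75),A+np.pi/2)
```

```text
top
(-75, -45) -44:82 -42:82 -40:82 -38:83 -36:91 -34:124 -32:164 -30:187 -28:191 -26:188 -24:189 -22:192 -20:192 -18:184 -16:167 -14:147 -12:136 -10:133 -8:133 -6:132 -4:126 -2:111 0:101 2:109 4:125 6:136 8:138 10:138 12:137 14:139 16:151 18:172 20:190 22:197 24:194 26:188 28:186 30:188 32:182 34:156 36:121 38:98 40:93 42:93 44:93
(-40, -15) -44:84 -42:84 -40:84 -38:85 -36:99 -34:139 -32:177 -30:196 -28:195 -26:189 -24:187 -22:193 -20:194 -18:182 -16:160 -14:142 -12:134 -10:135 -8:135 -6:134 -4:125 -2:108 0:101 2:112 4:129 6:138 8:140 10:140 12:140 14:143 16:158 18:179 20:194 22:195 24:188 26:181 28:181 30:184 32:169 34:134 36:93 38:73 40:70 42:70 44:72
scene
(-75, -45) -44:78 -42:79 -40:81 -38:87 -36:112 -34:153 -32:185 -30:194 -28:190 -26:189 -24:194 -22:201 -20:201 -18:194 -16:185 -14:179 -12:177 -10:177 -8:176 -6:176 -4:177 -2:178 0:175 2:161 4:131 6:110 8:122 10:146 12:160 14:168 16:183 18:199 20:206 22:203 24:196 26:192 28:196 30:199 32:188 34:155 36:114 38:90 40:81 42:80 44:81
(-40, -15) -44:85 -42:81 -40:82 -38:93 -36:124 -34:165 -32:193 -30:200 -28:196 -26:194 -24:197 -22:200 -20:197 -18:190 -16:183 -14:180 -12:179 -10:178 -8:178 -6:178 -4:180 -2:181 0:175 2:155 4:124 6:112 8:131 10:154 12:165 14:173 16:188 18:202 20:207 22:203 24:198 26:196 28:198 30:196 32:175 34:141 36:113 38:102 40:96 42:91 44:88
shift [-0.1 -5.1 78.6] turn 0.001 now [520.1 145.8 153.6] cradle [-28.8  -5.1 153.6] q7 -0.55 F [-0.2 -0.7 -1.7] gap 39.5 grip 40.0
```

The rows are not in the units I measure in: shifts go in shares of 1 m and turns go in shares of 2 rad. I convert before sending: 78 mm is 0.078, 70 mm is 0.07, 0.01 rad is 0.005.

```bash
python3 drive.py '[{"aperture": 36, "tx": -0.007, "ty": -0.005, "turn": 0.005}, {"aperture": 36, "tx": -0.007, "ty": -0.005, "tz": 0.03, "turn": 0.005}, {"aperture": 36, "tx": -0.007, "ty": -0.005, "tz": 0.055, "turn": 0.005}, {"aperture": 36, "tx": -0.007, "ty": -0.005, "tz": 0.07, "turn": 0.005}, {"aperture": 36, "tx": -0.007, "ty": -0.005, "tz": 0.078, "turn": 0.005}, {"aperture": 36, "tx": -0.007, "ty": -0.005, "tz": 0.078, "turn": 0.005}]'
python3 - <<'E'
from h import *
go(cr(-36,0,60),np.radians(62)+np.pi/2)
E
```

```text
t: 10.12
tool_pos: [512.8, 142.5, 76.3]
ee_rot: [0.857, 0.515, -0.0, -0.0]
force: [-0.6, 0.0, -2.1]
finger_gap: 39.3
grip_force: 40.0
shift [-0.9 -0.2 16.3] turn 0.000 now [512.8 142.5  76.3] cradle [-35.1  -0.2  76.3] q7 -0.47 F [-0.6  0.  -2.1] gap 39.3 grip 40.0
```

Lowering slowly with a lighter grip so that the tube can align in the V.

Converted, 11 mm is 0.011, 8 mm is 0.008.

```bash
python3 drive.py '[{"aperture": 36, "tz": 0.004}, {"aperture": 36, "tz": 0.008}, {"aperture": 36, "tz": 0.011}, {"aperture": 36, "tz": 0.011}]' 15; python3 drive.py '[{"aperture": 36, "tz": 0.002}, {"aperture": 36, "tz": 0.002}]'; python3 drive.py '[{"aperture": 36, "tz": 0.0015}, {"aperture": 36, "tz": 0.0015}]'
```

```text
t: 10.62
tool_pos: [512.7, 142.8, 65.1]
ee_rot: [0.857, 0.515, -0.0, -0.0]
force: [-0.2, -0.0, -2.0]
finger_gap: 39.4
grip_force: 15.0
t: 10.88
tool_pos: [512.8, 142.9, 63.2]
ee_rot: [0.857, 0.515, -0.0, -0.0]
force: [-0.6, -0.8, -2.4]
finger_gap: 39.4
grip_force: 15.0
t: 11.12
tool_pos: [512.9, 142.8, 61.7]
ee_rot: [0.857, 0.515, 0.0, 0.0]
force: [-0.1, -0.3, -2.7]
finger_gap: 39.6
grip_force: 15.0
```

Converted, 1.2 mm is 0.0012.

```bash
for i in 1 2 3; do python3 drive.py '[{"aperture": 36, "tz": 0.0012}, {"aperture": 36, "tz": 0.0012}]'|egrep 'tool|force'; done
```

```text
tool_pos: [513.4, 142.8, 60.7]
force: [0.9, -0.5, -0.4]
grip_force: 15.0
tool_pos: [513.5, 142.6, 59.6]
force: [2.3, -1.7, 0.3]
grip_force: 15.0
tool_pos: [513.6, 142.5, 58.4]
force: [3.8, -2.9, 1.1]
grip_force: 15.0
```

Converted, 1 mm is 0.001.

```bash
python3 drive.py '[{"aperture": 36, "ty": 0.001}, {"aperture": 36, "ty": 0.001}]'|egrep 'tool|force'; for i in 1 2; do python3 drive.py '[{"aperture": 36, "ty": 0.0003, "tz": 0.0008}, {"aperture": 36, "ty": 0.0003, "tz": 0.0008}]'|egrep 'tool|force'; done
```

```text
tool_pos: [513.7, 142.4, 58.3]
force: [1.9, -1.5, 4.9]
grip_force: 15.0
tool_pos: [513.8, 142.6, 58.0]
force: [-1.1, -2.0, 12.2]
grip_force: 15.0
tool_pos: [513.9, 142.8, 57.3]
force: [-2.4, -0.9, 14.2]
grip_force: 15.0
```

Converted, -15 mm is -0.015, -2 mm is -0.002.

```bash
python3 drive.py '[{"aperture": 50}, {"aperture": 50}, {"aperture": 50}, {"aperture": 50, "tx": -0.015, "tz": -0.002}, {"aperture": 50, "tx": -0.015, "tz": -0.002}, {"aperture": 50, "tx": -0.015, "tz": -0.002}]'
python3 - <<'E'
from h import *
for n in("top","scene"):
    p,d=ctrl.read_camera(n);np.savez(f"pics/{n}5.npz",p=p,d=d)
a,b=load("top",5)[0],load("scene",5)[0]
cv2.imwrite("pics/s.png",np.vstack([cv2.resize(a[135:210,135:235,::-1],(400,300)),cv2.resize(b[120:210,160:280,::-1],(400,300))]))
go(cr(-50,0,60),np.radians(62)+np.pi/2)
E
```

```text
t: 13.38
tool_pos: [507.2, 128.7, 58.7]
ee_rot: [0.857, 0.515, 0.0, -0.0]
force: [-0.2, 0.2, 0.0]
finger_gap: 50.1
grip_force: 0.0
shift [-0.5 -1.5 -1.4] turn 0.001 now [507.4 129.   58.6] cradle [-49.5  -1.5  58.6] q7 -0.43 F [-0.5  0.8 -0.4] gap 50.0 grip 0.0
```

View pics/s.png

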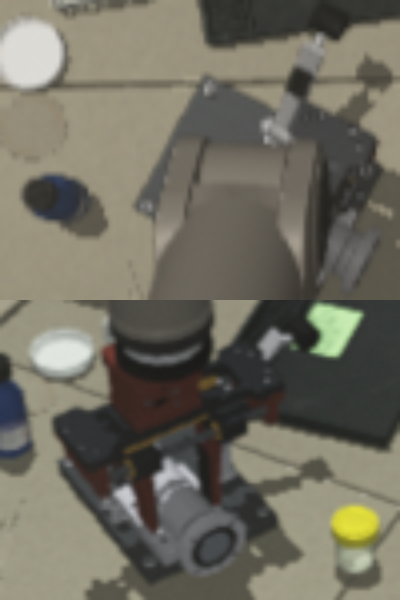

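The tube lies in the V between the fingers, with its flange sticking out beyond the flush end at about (215,545). Regripping and sliding.

Converted, 8 mm is 0.008, 4 mm is 0.004.

```bash
python3 drive.py '[{"aperture": 36}, {"aperture": 36}, {"aperture": 36}, {"aperture": 36, "tx": 0.004}, {"aperture": 36, "tx": 0.008}, {"aperture": 36, "tx": 0.008}]' 15|egrep 'tool|force|gap'; for i in 1 2; do python3 drive.py '[{"aperture": 36, "tx": 0.0015}, {"aperture": 36, "tx": 0.003}, {"aperture": 36, "tx": 0.003}]'|egrep 'tool|force|gap';done
```

```text
tool_pos: [510.6, 136.3, 58.5]
force: [-5.6, 0.6, 3.6]
finger_gap: 39.7
grip_force: 15.0
tool_pos: [511.7, 138.4, 58.4]
force: [-6.0, -0.4, 6.9]
finger_gap: 39.6
grip_force: 15.0
tool_pos: [513.1, 141.1, 58.4]
force: [-5.2, -0.2, 5.7]
finger_gap: 40.1
grip_force: 15.0
```

Converted, 1.6 mm is 0.0016, 0.8 mm is 0.0008.

```bash
for i in 1 2 3; do python3 drive.py '[{"aperture": 36, "tx": 0.0008}, {"aperture": 36, "tx": 0.0016}, {"aperture": 36, "tx": 0.0016}]'|egrep 'tool|force: \['; done; python3 -c "
from h import *
go(cr(-33,0,60))"
```

```text
tool_pos: [513.9, 142.4, 58.4]
force: [-5.6, -0.7, 5.5]
tool_pos: [514.6, 143.8, 58.4]
force: [-6.0, 1.0, 4.6]
tool_pos: [514.7, 143.9, 58.4]
force: [-7.0, -3.1, 7.8]
shift [-0.1 -1.2 -1.6] turn 0.000 now [514.7 143.9  58.4] cradle [-33.   -1.2  58.4] q7 -0.46 F [-7.  -3.1  7.8] gap 40.0 grip 15.0
```

Converted, 2 mm is 0.002, 1 mm is 0.001.

```bash
python3 drive.py '[{"aperture": 36, "tx": 0.001}, {"aperture": 36, "tx": 0.002}, {"aperture": 36, "tx": 0.002}]'|egrep 'tool|force: \['; python3 drive.py '[{"aperture": 36, "tx": 0.002}, {"aperture": 36, "tx": 0.002}]' 25|egrep 'tool|force: \['
```

```text
tool_pos: [514.8, 144.3, 58.3]
force: [-9.0, -7.5, 11.1]
tool_pos: [514.9, 144.3, 58.2]
force: [-11.5, -11.4, 15.6]
```

Converted, -170 mm is -0.17, -140 mm is -0.14.

```bash
python3 drive.py '[{"aperture": 50}, {"aperture": 50}, {"aperture": 50}, {"aperture": 50, "tx": -0.002, "tz": -0.03}, {"aperture": 50, "tx": -0.002, "tz": -0.08}, {"aperture": 50, "tx": -0.002, "tz": -0.14}, {"aperture": 50, "tx": -0.002, "tz": -0.17}, {"aperture": 50, "tx": -0.002, "tz": -0.17}]'
python3 - <<'E'
from h import *
for n in("top","scene"):
    p,d=ctrl.read_camera(n);np.savez(f"pics/{n}6.npz",p=p,d=d)
b=load("scene",6)[0]
cv2.imwrite("pics/f.png",cv2.resize(b[120:210,160:280,::-1],(640,480)))
go([664.3,96.7,200],np.radians(62)); go([664.3,96.7,132],np.radians(62))
E
```

```text
t: 17.73
tool_pos: [518.7, 148.0, 231.0]
ee_rot: [0.857, 0.516, 0.003, -0.0]
force: [0.4, -0.4, -0.2]
finger_gap: 50.0
grip_force: 0.0
shift [ 24.1 154.2  28.1] turn -1.569 now [516.8 147.6 228.1] cradle [-28.7  -1.3 228.1] q7 -0.64 F [-0.9  0.7 -0.3] gap 49.6 grip 0.0
shift [ 24.1 154.2  96.1] turn -1.569 now [516.8 147.6 228.1] cradle [-28.7  -1.3 228.1] q7 -0.64 F [-0.9  0.7 -0.3] gap 49.6 grip 0.0
```

View pics/f.png

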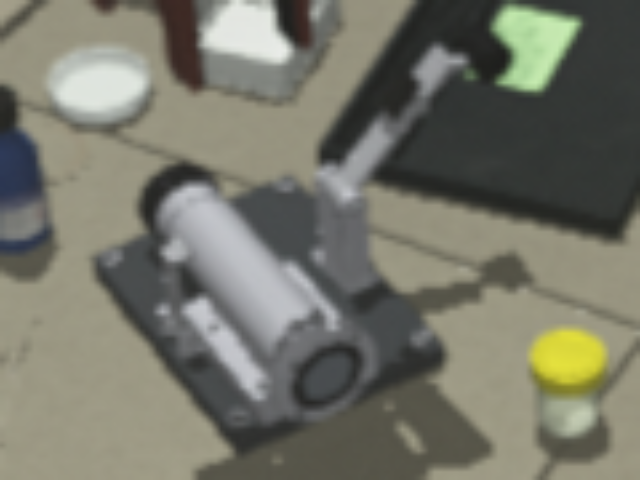

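The tube is seated with its flange (325,375) at the block end. Cup and bottle are untouched. Going back to the knob.

Converted, 154 mm is 0.154, 24 mm is 0.024, -1.569 rad is -0.7845.

```bash
python3 drive.py '[{"aperture": 50, "tx": 0.024, "ty": 0.154, "turn": -0.7845}, {"aperture": 50, "tx": 0.024, "ty": 0.154, "turn": -0.7845}, {"aperture": 50, "tx": 0.024, "ty": 0.154, "turn": -0.7845}, {"aperture": 50, "tx": 0.024, "ty": 0.154, "turn": -0.7845}, {"aperture": 50, "tx": 0.024, "ty": 0.154, "turn": -0.7845}, {"aperture": 50, "tx": 0.024, "ty": 0.154, "turn": -0.7845}, {"aperture": 50, "tx": 0.024, "ty": 0.154, "turn": -0.7845}, {"aperture": 50, "tx": 0.024, "ty": 0.154, "turn": -0.7845}, {"aperture": 50, "tx": 0.024, "ty": 0.154, "turn": -0.7845}, {"aperture": 50, "tx": 0.024, "ty": 0.154, "turn": -0.7845}]' 20 |tail -6
python3 -c "
from h import *
go([664.3,96.7,132],np.radians(62))"
```

```text
t: 19.08
tool_pos: [663.5, 96.0, 226.4]
ee_rot: [0.243, 0.97, -0.001, -0.001]
force: [-0.6, -0.2, -0.4]
finger_gap: 50.0
grip_force: 0.0
shift [-0.7  1.2 94.4] turn -0.002 now [663.5  96.  226.4] cradle [  -7.  -155.3  226.4] q7 0.97 F [-0.6 -0.2 -0.4] gap 50.0 grip 0.0
```

Converted, 92 mm is 0.092, 85 mm is 0.085.

```bash
python3 drive.py '[{"aperture": 50, "tx": -0.001, "ty": 0.001, "tz": 0.05}, {"aperture": 50, "tx": -0.001, "ty": 0.001, "tz": 0.085}, {"aperture": 50, "tx": -0.001, "ty": 0.001, "tz": 0.092}, {"aperture": 50, "tx": -0.001, "ty": 0.001, "tz": 0.092}, {"aperture": 20, "tx": -0.001, "ty": 0.001, "tz": 0.092}, {"aperture": 20, "tx": -0.001, "ty": 0.001, "tz": 0.092}, {"aperture": 20, "tx": -0.001, "ty": 0.001, "tz": 0.092}, {"aperture": 20, "tx": -0.001, "ty": 0.001, "tz": 0.092}]' 25
python3 -c "
from h import *
go(cr(-5,-153,132))"
```

```text
t: 20.08
tool_pos: [665.7, 95.6, 137.6]
ee_rot: [0.243, 0.97, -0.0, 0.0]
force: [-3.3, -3.1, 5.9]
finger_gap: 25.8
grip_force: 25.0
shift [4.5 1.2 5.6] turn 0.000 now [665.7  95.6 137.6] cradle [  -6.3 -157.5  137.6] q7 1.00 F [-3.3 -3.1  5.9] gap 25.8 grip 25.0
```

Converted, 165 mm is 0.165, 148.5 mm is 0.1485.

```bash
python3 drive.py '[{"aperture": 20, "tx": 0.013, "tz": -0.018}, {"aperture": 20, "tx": 0.029, "tz": -0.032}, {"aperture": 20, "tx": 0.047, "tz": -0.0425}, {"aperture": 20, "tx": 0.067, "tz": -0.049}, {"aperture": 20, "tx": 0.088, "tz": -0.052}, {"aperture": 20, "tx": 0.109, "tz": -0.0505}, {"aperture": 20, "tx": 0.13, "tz": -0.045}, {"aperture": 20, "tx": 0.1485, "tz": -0.035}, {"aperture": 20, "tx": 0.165, "tz": -0.022}, {"aperture": 20, "tx": 0.165, "tz": -0.022}]'
python3 -c "
from h import *
go(cr(-5,12,154))"
```

```text
t: 21.32
tool_pos: [516.1, 176.7, 158.6]
ee_rot: [0.241, 0.971, 0.0, -0.003]
force: [-7.6, -0.2, 7.3]
finger_gap: 25.7
grip_force: 25.0
shift [-0.7 -1.8  4.6] turn 0.000 now [516.1 176.7 158.6] cradle [ -3.2  12.7 158.6] q7 0.76 F [-7.6 -0.2  7.3] gap 25.7 grip 25.0
```

Converted, 39.5 mm is 0.0395, 34.5 mm is 0.0345.

```bash
python3 drive.py '[{"aperture": 20, "tx": 0.007, "tz": 0.008}, {"aperture": 20, "tx": 0.0135, "tz": 0.016}, {"aperture": 20, "tx": 0.019, "tz": 0.025}, {"aperture": 20, "tx": 0.0235, "tz": 0.0345}, {"aperture": 20, "tx": 0.0255, "tz": 0.0395}, {"aperture": 20, "tx": 0.0255, "tz": 0.0395}]'|egrep 'tool|force'; python3 drive.py '[{"aperture": 20, "tx": 0.0013, "tz": 0.004}, {"aperture": 20, "tx": 0.0025, "tz": 0.008}, {"aperture": 20, "tx": 0.0025, "tz": 0.008}]' 40|egrep 'tool|force'
python3 -c "
from h import *
go(cr(-5,42,100))"
```

```text
tool_pos: [493.9, 188.7, 119.0]
force: [-7.3, 2.2, 2.7]
grip_force: 25.0
tool_pos: [491.4, 190.1, 111.2]
force: [-8.8, 3.0, 5.4]
grip_force: 40.0
shift [ 1.2 -2.3 11.2] turn 0.000 now [491.4 190.1 111.2] cradle [ -2.7  40.7 111.2] q7 0.74 F [-8.8  3.   5.4] gap 25.8 grip 40.0
```

Converted, 2.5 mm is 0.0025, 1.2 mm is 0.0012.

```bash
for i in 1 2 3 4; do python3 drive.py '[{"aperture": 20, "tx": 0.0005, "tz": 0.0012}, {"aperture": 20, "tx": 0.0005, "tz": 0.0025}, {"aperture": 20, "tx": 0.0005, "tz": 0.0025}]'|egrep 'tool|force: \['; done
```

```text
tool_pos: [490.8, 190.4, 108.9]
force: [-11.0, 3.3, 7.4]
tool_pos: [490.2, 190.7, 106.3]
force: [-10.5, 3.4, 7.5]
tool_pos: [489.7, 191.0, 103.8]
force: [-11.0, 3.6, 7.0]
tool_pos: [489.2, 191.3, 101.2]
force: [-11.1, 3.4, 6.7]
```

Run:
```python
from h import *
p,d=ctrl.read_camera("scene");np.savez("pics/scene7.npz",p=p,d=d)
cv2.imwrite("pics/p.png",cv2.resize(p[110:200,150:270,::-1],(640,480)))
go(cr(-5,42,100))
```

```text
shift [-1.3 -2.4  1.2] turn 0.000 now [489.2 191.3 101.2] cradle [ -2.6  43.3 101.2] q7 0.74 F [-10.    2.8   6.2] gap 25.7 grip 40.0
```

View pics/p.png

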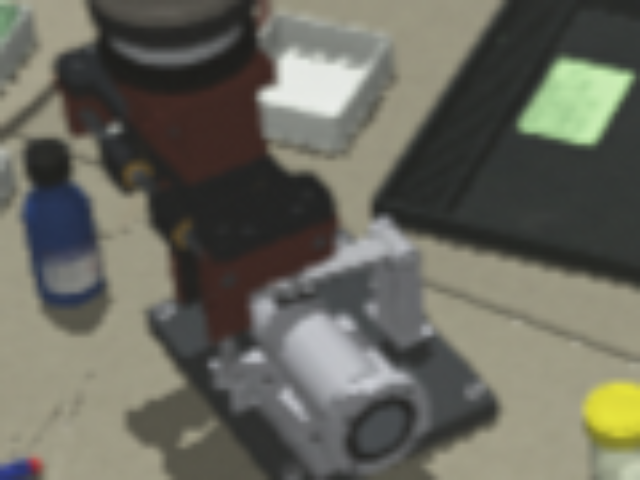

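The strap is nearly level over the tube (265,295 to 400,235), with the knob still held. Pressing on.

Converted, 1.5 mm is 0.0015, 1 mm is 0.001.

```bash
for i in 1 2 3 4; do python3 drive.py '[{"aperture": 20, "tz": 0.001}, {"aperture": 20, "tz": 0.0015}, {"aperture": 20, "tz": 0.0015}]' 60|egrep 'tool|force: \['; done
```

```text
tool_pos: [488.9, 191.5, 99.9]
force: [-12.4, 3.5, 9.3]
tool_pos: [488.6, 191.6, 98.4]
force: [-13.8, 4.3, 10.2]
tool_pos: [488.4, 191.7, 97.0]
force: [-15.1, 3.8, 11.5]
tool_pos: [488.4, 191.8, 96.1]
force: [-17.3, 3.9, 20.3]
```

Converted, 1.5 mm is 0.0015, 0.8 mm is 0.0008.

```bash
for i in 1 2; do python3 drive.py '[{"aperture": 20, "tx": -0.0005, "tz": 0.0008}, {"aperture": 20, "tx": -0.0005, "tz": 0.0015}, {"aperture": 20, "tx": -0.0005, "tz": 0.0015}]'|egrep 'tool|force: \['; done
python3 - <<'E'
from h import *
p,d=ctrl.read_camera("scene");np.savez("pics/scene8.npz",p=p,d=d)
for k in(7,8):
    p,W=load("scene",k);C=np.stack([(W-O)@U,(W-O)@YC,W[...,2]],-1);V=p.max(2)
    for y in range(-60,30,10):
        m=(abs(C[...,0]+5)<12)&(abs(C[...,1]-y)<5)&(C[...,2]>60)&(C[...,2]<100)
        print(k,y,m.sum(),np.median(C[m][:,2]) if m.any() else None)
E
```

```text
tool_pos: [488.5, 191.8, 95.4]
force: [-21.5, 3.4, 29.3]
tool_pos: [488.3, 191.8, 92.7]
force: [-18.5, 5.9, 18.1]
7 -60 20 77.55228270197836
7 -50 20 75.50926452089647
7 -40 16 74.97463533944784
7 -30 15 77.169889942042
7 -20 11 78.65536951863805
7 -10 14 76.61750141210803
7 0 23 72.78434524562078
7 10 18 76.12366633530752
7 20 5 83.32759286459543
8 -60 25 76.5115082282473
8 -50 18 73.34164569923689
8 -40 18 75.90752924327376
8 -30 19 75.76991182893585
8 -20 5 75.70662113024207
8 -10 10 71.51844847921421
8 0 13 67.20589651296314
8 10 12 67.38614166893024
8 20 3 77.36583004300962
```

Converted, -110 mm is -0.11, -50 mm is -0.05.

```bash
python3 drive.py '[{"aperture": 20, "tx": -0.002, "tz": -0.001}, {"aperture": 20, "tx": -0.002, "tz": -0.001}, {"aperture": 50, "tx": -0.002, "tz": -0.001}, {"aperture": 50, "tx": -0.002, "tz": -0.001}, {"aperture": 50, "tx": -0.002, "tz": -0.001}, {"aperture": 50, "tx": -0.002, "tz": -0.05}, {"aperture": 50, "tx": -0.002, "tz": -0.11}, {"aperture": 50, "tx": -0.002, "tz": -0.11}]'
python3 - <<'E'
from h import *
s=ctrl.read_state()
for n in("scene","top"):
    p,d=ctrl.read_camera(n);np.savez(f"pics/{n}9.npz",p=p,d=d)
p,W=load("scene",9);C=np.stack([(W-O)@U,(W-O)@YC,W[...,2]],-1);V=p.max(2)
for y in range(-60,60,10):
    m=(abs(C[...,0]+5)<12)&(abs(C[...,1]-y)<5)&(C[...,2]>60)&(C[...,2]<125)
    print(y,m.sum(),np.percentile(C[m][:,2],[50,95]) if m.any() else None)
m=(V<75)&(abs(C[...,0]+5)<30)&(C[...,1]>20)&(C[...,1]<70)&(C[...,2]>80)&(C[...,2]<125)
print("knob",cv2.minAreaRect(box(m).reshape(-1,2).astype(np.float32))[0],[(a,proj("scene",[cr(-5,-62+106*np.cos(a+.208),72+106*np.sin(a+.208))])[0]) for a in(0,.1,.2)],np.percentile(C[m],[5,50,95],axis=0))
cv2.imwrite("pics/e.png",cv2.resize(p[110:200,150:270,::-1],(640,480)))
E
```

```text
t: 27.3
tool_pos: [499.2, 187.8, 206.6]
ee_rot: [0.243, 0.97, 0.003, 0.003]
force: [0.0, -0.5, 0.4]
finger_gap: 49.8
grip_force: 0.0
-60 24 [76.4 78.7]
-50 17 [74.6 77. ]
-40 16 [75.5 77.2]
-30 20 [75.5 78.4]
-20 18 [77.  80.3]
-10 19 [76.8 79.2]
0 32 [78. 87.]
10 28 [77.1 81.9]
20 16 [80.5 86.6]
30 29 [ 93.6 111.4]
40 54 [ 99.2 113.6]
50 31 [104.6 110.4]
knob (190.0244140625, 161.28050231933594) [(0, array([189.8, 163.7])), (0.1, array([190.3, 160.5])), (0.2, array([191.1, 157.2]))] [[-17.3  30.6  93.6]
 [-12.2  41.2 107.7]
 [  4.8  50.6 113.4]]
```

View pics/e.png

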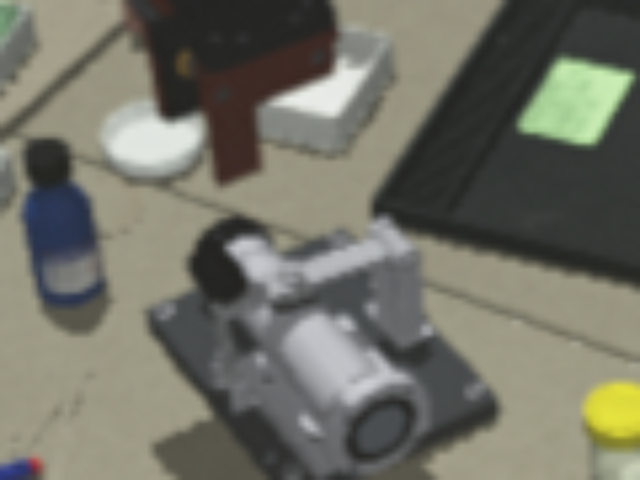

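The knob (235,260) projects at about 0.08 rad, so the strap isn't snapped yet: the pads slipped on the knob. I'll press on its top with closed fingers.

```bash
python3 -c "
from h import *
go(cr(-4,41.5,146),np.radians(62))"
```

```text
shift [ 6.6 -1.  56.4] turn -0.002 now [496.4 186.9 202.4] cradle [ -3.2  34.9 202.4] q7 0.70 F [-0.4  0.2 -0.8] gap 50.2 grip 0.0
```

Converted, 56 mm is 0.056, 50 mm is 0.05.

```bash
python3 drive.py '[{"aperture": 0, "tx": 0.0065, "ty": -0.001}, {"aperture": 0, "tx": 0.0065, "ty": -0.001}, {"aperture": 0, "tx": 0.0065, "ty": -0.001}, {"aperture": 0, "tx": 0.0065, "ty": -0.001, "tz": 0.03}, {"aperture": 0, "tx": 0.0065, "ty": -0.001, "tz": 0.05}, {"aperture": 0, "tx": 0.0065, "ty": -0.001, "tz": 0.056}, {"aperture": 0, "tx": 0.0065, "ty": -0.001, "tz": 0.056}]' 20; for i in 1 2 3; do python3 drive.py '[{"aperture": 0, "tz": 0.0015}, {"aperture": 0, "tz": 0.003}, {"aperture": 0, "tz": 0.003}]'|egrep 'tool|force: \['; done
```

```text
t: 28.28
tool_pos: [490.0, 189.0, 145.9]
ee_rot: [0.243, 0.97, -0.0, -0.0]
force: [0.5, 0.0, -0.3]
finger_gap: -0.2
grip_force: 0.0
tool_pos: [490.1, 189.2, 143.3]
force: [-0.5, -0.2, -0.7]
tool_pos: [489.9, 189.1, 139.9]
force: [-0.3, -0.2, -0.1]
tool_pos: [489.6, 189.4, 137.2]
force: [-1.8, 1.0, 3.9]
```

Converted, 2 mm is 0.002, 1 mm is 0.001.

```bash
for i in 1 2 3 4; do python3 drive.py '[{"aperture": 0, "tz": 0.001}, {"aperture": 0, "tz": 0.002}, {"aperture": 0, "tz": 0.002}]'|egrep 'tool|force: \['; done
```

```text
tool_pos: [489.9, 189.3, 135.0]
force: [-2.3, 0.6, 2.2]
tool_pos: [490.2, 189.0, 132.9]
force: [-1.0, 0.6, 1.0]
tool_pos: [489.9, 189.2, 131.1]
force: [-2.9, 1.1, 4.2]
tool_pos: [490.0, 189.3, 130.4]
force: [-6.7, -0.0, 17.7]
```

Converted, 1.4 mm is 0.0014, 0.7 mm is 0.0007.

```bash
for i in 1 2; do python3 drive.py '[{"aperture": 0, "tz": 0.0007}, {"aperture": 0, "tz": 0.0014}, {"aperture": 0, "tz": 0.0014}]'|egrep 'tool|force: \['; done; python3 drive.py '[{"aperture": 0, "tz": -0.005}, {"aperture": 0, "tz": -0.04}, {"aperture": 0, "tz": -0.09}, {"aperture": 0, "tz": -0.13}, {"aperture": 0, "tz": -0.13}]'|egrep 'tool|force: \['
python3 - <<'E'
from h import *
for n in("scene","top"):
    p,d=ctrl.read_camera(n);np.savez(f"pics/{n}10.npz",p=p,d=d)
p,W=load("scene",10);C=np.stack([(W-O)@U,(W-O)@YC,W[...,2]],-1);V=p.max(2)
for y in range(-60,60,10):
    m=(abs(C[...,0]+5)<12)&(abs(C[...,1]-y)<5)&(C[...,2]>60)&(C[...,2]<125)
    print(y,m.sum(),np.percentile(C[m][:,2],[50,95]) if m.any() else None)
m=(V<75)&(abs(C[...,0]+5)<30)&(C[...,1]>20)&(C[...,1]<70)&(C[...,2]>80)&(C[...,2]<125)
print("knob",cv2.minAreaRect(box(m).reshape(-1,2).astype(np.float32))[0],[(a,proj("scene",[cr(-5,-62+106*np.cos(a+.208),72+106*np.sin(a+.208))])[0]) for a in(0,.1)])
cv2.imwrite("pics/e2.png",np.vstack([cv2.resize(p[115:205,150:270,::-1],(400,300)),cv2.resize(p[170:260,290:410,::-1],(400,300))]))
E
```

```text
tool_pos: [490.0, 189.4, 130.0]
force: [-9.9, -1.4, 27.8]
tool_pos: [490.1, 189.5, 129.5]
force: [-13.4, -2.8, 38.6]
tool_pos: [492.0, 189.4, 259.1]
force: [0.1, 0.1, 0.1]
-60 23 [77.2 79.4]
-50 17 [73.3 76. ]
-40 20 [73.3 76.5]
-30 18 [73.2 75.8]
-20 17 [73.2 76.4]
-10 22 [71.9 76.3]
0 31 [75.8 83.9]
10 27 [73.2 78. ]
20 20 [74.6 80.2]
30 19 [ 85.9 101.4]
40 45 [ 97.7 106.5]
50 40 [ 97.1 104.9]
knob (189.50001525878906, 163.50001525878906) [(0, array([189.8, 163.7])), (0.1, array([190.3, 160.5]))]
```

View pics/e2.png

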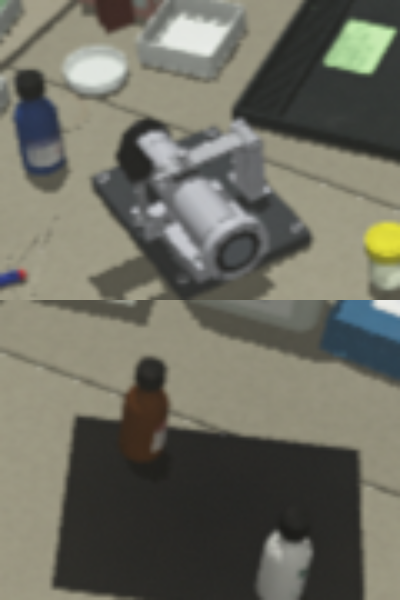

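The strap is level with its knob at the shut position, and all bottles and the cup are standing. Last check: the flange's position against the block end.

Run:
```python
from h import *
for n,k in(("scene",6),("scene",10),("top",10)):
    p,W=load(n,k);C=np.stack([(W-O)@U,(W-O)@YC,W[...,2]],-1)
    m=(abs(C[...,1])<30)&(C[...,2]>15)&(C[...,2]<75)&(C[...,0]<-70)&(C[...,0]>-125)
    f=m&(C[...,0]<-88)&(np.hypot(C[...,1],C[...,2]-42)<29)
    print(n,k,"flange x pct",np.percentile(C[f][:,0],[5,25,50,75]),f.sum(),"rim top x",[np.percentile(C[m&(C[...,2]>66)][:,0],[5,50,95]) if (m&(C[...,2]>66)).sum()>3 else None])
    b=(abs(C[...,1]-42)<6)&(abs(C[...,2]-15)<4)&(C[...,0]<-60)&(C[...,0]>-100); print("base end min x",np.percentile(C[b][:,0],[1,5]) if b.sum()>3 else None,b.sum())
```

```text
scene 6 flange x pct [-96.5 -94.7 -93.5 -92.1] 228 rim top x [array([-95.5, -90.4, -84.3])]
base end min x [-85.8 -83.2] 25
scene 10 flange x pct [-96.2 -94.7 -93.4 -92.3] 222 rim top x [array([-96.1, -88.8, -85. ])]
base end min x [-83.6 -83.1] 28
top 10 flange x pct [-93.8 -93.4 -92.8 -92.4] 28 rim top x [array([-92.6, -88.5, -84. ])]
base end min x [-81.8 -81.1] 16
```

```bash
python3 -c "
from rig import ctrl
print(ctrl.job_done())"
```

```text
the job is handed in; nothing more can be done
None
```

I've handed the job in at about 32 s: the tube is in the V with its flange against the block end, and the strap measures shut over it. My first press slipped off the knob, so I pressed it down again with closed fingers. The bottles and cup are standing. No verdict came back.

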